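Slide the butter-dish lid home on the draining stand

TASK

Take the rectangular stoneware butter-dish lid from the breakfast tray, lay it flat on the upper part of the sloping steel draining plate with its long side along the side fence, and let go so that it slides down by itself into the corner, as far as the spring clip. Then push it on down the slope, under the clip, feeling for the end stop, until it is fully home, pressed firmly but not hard against the stop and lying along the side fence, and leave it there. The stoneware chips easily, so do not drop it, knock it or press it hard onto the stand, and do not disturb the mug, the jug, the canister or the dripper.

Things in the scene. Friction and masses are not known exactly. Their poses are not given: they have to be found in the camera images.
- lid: loose white stoneware butter-dish lid, about 0.38 kg, a slab 130 (x) by 80 mm (y), flat top 13 mm up, same when turned half round; origin at the centre of its underside, z up. Rim upright to 7 mm; both short ends are bevelled above it, rising from 7 mm at the very end to 13 mm at 10 mm inwards. Starts flat on the tray, handle up
- handle (a point): middle of the lid's handle, 21 mm above the centre of the lid's underside, axes as the lid's: a ridge 40 mm long (x), 16 mm wide (y), from 13 to 29 mm above the lid's underside; grasp it across its 16 mm
- plate: inclined plate of the fixed steel draining stand. Origin: on its surface at the fence's inner face, at the highest setting of the end stop. x points down the slope (22 deg), y away from the side fence and upward (13 deg), z is the surface normal. Surface x -240 to 60, y 0 to 115 mm; fence at y -5 to 0, 14 mm high. The lid slides on it by itself (friction about 0.25)
- stop_rail: side rail of the plate carrying the end stop; origin and axes as the plate's. The stop is a steel cross bar, 6 mm thick, 8 mm high, y 1 to 114 mm, clamped firmly with its upper face anywhere from x 0 to 22 mm: where is not measured and must be felt. Home: lid end on it, lid origin x -65 to -43, y 40 mm. Over 25 N on it, or 50 N on the whole stand, chips the lid
- clip_bar (a point): middle of the spring clip's bar (radius 4 mm, 70 mm along y), over the plate at x -14, y 50, underside 9 mm up when down; hinged at plate x 55, z 18 mm. A lid let go up the slope within 20 mm of the fence stops against it, origin near x -76, y 40. It only lifts, pressing 6 to 8 N; driving the lid on under it takes 5 to 13 N down the slope; at the stop the resistance rises sharply
- tray: fixed teak tray, 300 (x) by 460 (y) mm, walls 9 mm thick and 28 mm high; origin at the centre of its underside
- mug: double-walled glass mug without handle, 76 mm across, 90 mm tall, standing on the tray; origin under its centre. Leave it alone
- jug: stainless milk jug, 76 mm across, 90 mm tall, handle at its +y reaching 56 mm out, standing on the tray; origin under its centre. Leave it alone
- canister: squat ceramic canister with glass cover and bail latch, 88 mm across, 84 mm tall, standing on the tray; origin under its centre. Leave it alone
- dripper: white plastic coffee dripper, 100 mm across the rim, 70 mm tall, standing on the worktop beyond; origin under its centre. Leave it alone
Mind the look-alikes: they are no part of the job. Of the things like the lid, leave any that is brown or turquoise; of the rest the larger one is meant.

How it is judged:
On the way, in this order (a step that is already met when the one before it is completed fails the run):
1. the lid lies flat on the upper part of the plate, its lower end more than 35 mm up from the highest setting of the end stop, let go by the fingers (x of lid in the frame of plate between -0.215 and -0.1 m and y of lid in the frame of plate between 0.03 and 0.09 m and angle between the x axis of lid and the x axis of plate, either way round below 0.3 rad and angle between the z axis of lid and the z axis of plate, either way round below 0.1 rad and contact force between lid and plate above 0.3 N and contact force between the fingers and lid below 0.05 N), for 0.02 s.
2. the lid has slid down by itself and rests untouched in the corner at the clip (x of lid in the frame of plate between -0.086 and -0.069 m and y of lid in the frame of plate below 0.044 m and z of lid in the frame of plate below 0.003 m and linear speed of lid below 0.01 m/s and contact force between each of the arm, the fingers and lid below 0.05 N), for 0.2 s.
3. the lid is pressed home against the end stop, with more than 3 N (contact force between lid and stop_rail above 3 N and x of lid in the frame of plate above -0.067 m and y of lid in the frame of plate below 0.043 m), for 0.05 s.
At the end, for the whole second after the job is handed in: having been pressed against the end stop, the lid lies released, at rest and flat on the plate under the clip (its origin at plate x -67 to -41 mm, wherever the stop is set), within 2 mm of the side fence and square to it within 0.04 rad (x of lid in the frame of plate between -0.067 and -0.041 m and y of lid in the frame of plate between 0.038 and 0.042 m and z of lid in the frame of plate below 0.002 m and angle between the x axis of lid and the x axis of plate, either way round below 0.04 rad and angle between the z axis of lid and the z axis of plate, either way round below 0.03 rad and linear speed of lid below 0.01 m/s); the robot touches nothing.
It fails at once if the lid is knocked or pressed hard onto the stand: over 25 N on the end stop, or over 50 N of contact with plate, stop and clip together (contact force between lid and stop_rail above 25 N or contact force between lid and plate above 50 N).
It fails at once if a bystander is shifted more than 20 mm or tipped (distance of any of mug, jug, canister, dripper from where it was at the start of the episode above 0.02 m or angle between any of mug, jug, canister, dripper's own z axis and vertical above 0.3 rad).
It also fails if it takes over 54 s, if anything falls off the work surface, if the arm or the gripper's body presses on something with over 40 N, if the wrist force passes 120 N, or if a joint passes its speed limit or range.

ROBOT

A 6-joint arm with a two-finger parallel gripper is mounted at the origin on the work surface. World frame = base frame: x ahead of the robot, y to its left, z up, the work surface at z = 0. Lengths are in m, angles in rad, forces in N, time in s.
With the tool pointing down it reaches from about 0.4 to 0.825 m from the base axis. Payload 7 kg.
Tool frame: the origin (TCP) lies on the centre line of the jaws, within the pads' length; the fingertips stand 25 mm ahead of it and the grasp point (between the pads) lies 6 mm ahead of it; z points along the fingers, y is the line along which they close (so a half turn about z gives the same grasp; the last joint's range is limited). The gripper opens to 88 mm and grips with 3 to 60 N. Pads are 19 mm wide; open, the fingers measure 130 mm over their backs; the gripper's body (78 mm by 193 mm) begins 47 mm behind the grasp point.
Start: joints at [-0.922, 0.359, 0.012, 0, -1.224, -0.288], TCP at [0.238, -0.632, 0.252] pointing down, gripper open.
Joint ranges: [-3.07, 3.07], [-1.43, 2.12], [-1.02, 1.25], [-3.03, 1.67], [-3.05, -0], [-3.03, 3.03]. Speed limits (rad/s): [2.39, 2.39, 3.01, 3.14, 3.14, 3.14].

INTERFACE

Orientations are given as [roll, pitch, yaw] about the fixed x, y, z axes, in that order (R = Rz(yaw) Ry(pitch) Rx(roll)).
In Python, from station import readout, vision, arm gives the robot as it stands. The module is installed in compiled form; this text tells all that it offers.
- The arm moves only by the tool carry_out, never from a script. Its argument "commands" is a list of rows, each an object with "dp": the shift along the tool's x, y, z in m, a list of three; "rotation": the turn, a rotation vector about the tool's x, y, z in degrees, a list of three. In form: [{"dp": [dx, dy, dz], "rotation": [wx, wy, wz]}, ...]. A call has 1 to 8 rows; each row shifts and turns the commanded pose from where the row before left it, along the tool's axes as they then stand; what a row does not reach is not made up. A row lasts 1/8 s, in which the tool goes at most 62.5 mm and 10.7 degrees, less where a joint would pass 70% of its speed; a pose out of reach is approached as far as the arm can. A call with a gripper value outside its range is refused whole. "grip" is the finger opening in m, from 0 to 0.0876, set as the call begins (left out, the last holds). The fingers move at their own pace and stop on an object; "force" is the grip in N (left out, the last holds). Time passes only in rows, so rows that do not move let the fingers close. It gives the time, the measured TCP pose, the force, the opening and the grip force at its end, in the units of the state.
- readout.get_state(): the state, without advancing time (a new reading comes with each control period).
- vision.grab_frame(name): name is "scene" or "top"; returns (picture, depth): 480x640x3 uint8, red, green, blue; 480x640 float32, m along the optical axis (not along the pixel's ray), 0 where there is no reading.
- vision.calibration(name): a dict with "fovy" (degrees; the focal length in pixels is half the picture's height over the tangent of half this angle, whatever the lens; pixels are square), "cx", "cy" (the principal point, pixels), "dist" ([k1, k2, p1, p2, k3] as OpenCV has them; the pictures are not rectified), "origin" and "attitude" of the camera in the world. Camera axes: x right, y down, z forward; pixel columns grow to the right and rows downward; lengths in m; the calibration is good to about 2 mm. A picture is of the moment at which its call begins. calibration takes no time and is no camera call.
- arm.job_done(): hands the job in; it is judged then, once.
Trained networks look in the newest picture that a camera, given by its name, has taken for a name from the list of things; names that differ only in an ending like _2 or _b are one class to them, and where a whole thing is asked for, a point or a joint stands for the part that bears it (a point fixed in the world has none). Each returns a list of dicts, best first, with "score" (0 to 1); they miss things now and then, are a little off and sometimes report something else, mostly with a low value. They report only what shows in the picture. A call takes as long as a camera call. They do not tell look-alikes from the thing itself.
- vision.trace(label, camera): "pixels" (480x640 bool, what is visible of it) and "position" ([row, column] in pixels, amid what is visible of it).
The state is a dict: "t": time; "q": joint angles; "qd": joint speeds; "joint_efforts": joint torques, N m; "eef_pos": TCP position; "ee_rot": TCP orientation; "force": force on the tool from outside, world axes, zero at the start; "moment": the same for the moment, N m; "width": finger opening in m; "gripper_force": force on a finger pad.
Only numpy, scipy, OpenCV 4.12 (cv2) and the standard library are available. Lean on these libraries where they do the work, as an engineer would, in place of code of your own. Each camera call takes 0.05 s, during which the arm holds its last target. There are 200 camera calls.

## Working session

There is one attempt and no reset: what is moved stays moved. The work goes in short steps, Python scripts to look and compute and a tool call to move; the robot and the scene stay as the last step left them, time stands still between calls to the robot, and variables do not carry over. Pictures are saved under pics/ and viewed, at most 10 in all, crops included, and the job is handed in when it is done.

Besides the shell and the picture viewer there is one more tool, called after "Call:" by a JSON object that holds its "op" and its "data". carry_out: Moves the arm, as the interface text tells. Its arguments: {"type":"object","properties":{"commands":{"type":"array"},"grip":{"type":"number"},"force":{"type":"number"}},"required":["commands"]}

```bash
mkdir -p pics; cat > h.py <<'E'
import numpy as np, cv2
from scipy.spatial.transform import Rotation as R
from station import readout, vision, arm
def cam(n):
    c=vision.calibration(n); f=240/np.tan(np.radians(c['fovy'])/2)
    K=np.array([[f,0,c['cx']],[0,f,c['cy']],[0,0,1.]])
    a=np.array(c['attitude'],float)
    M=a if a.shape==(3,3) else R.from_euler('xyz',a).as_matrix()
    return K,np.array(c['dist'],float),np.array(c['origin'],float),M
def cloud(n,d,mask):
    K,D,o,M=cam(n); v,u=np.nonzero(mask&(d>0)); z=d[v,u]
    p=cv2.undistortPoints(np.stack([u,v],1).astype(float).reshape(-1,1,2),K,D)[:,0]
    return np.c_[p*z[:,None],z]@M.T+o,(v,u)
def proj(n,P):
    K,D,o,M=cam(n); return cv2.projectPoints((np.atleast_2d(P)-o)@M,np.zeros(3),np.zeros(3),K,D)[0][:,0]
E
python3 - <<'E'
from h import *
ims=[]
for n in('scene','top'):
    p,d=vision.grab_frame(n); np.savez(n+'.npz',p=p,d=d); cv2.imwrite(f'pics/{n}.png',p[...,::-1])
    print(n,vision.calibration(n))
    for l in('lid','plate','clip_bar','tray','stop_rail','mug','jug','canister','dripper'):
        for r in vision.trace(l,n)[:4]:
            P,_=cloud(n,d,r['pixels']); 
            print(l,round(r['score'],2),np.round(r['position']),r['pixels'].sum(),np.round(np.median(P,0),3) if len(P) else '')
            np.save(f"m_{n}_{l}_{int(r['position'][0])}_{int(r['position'][1])}.npy",r['pixels'])
print(readout.get_state())
E
```

```text
scene {'fovy': 45.802807607881206, 'cx': 333.5580045411709, 'cy': 250.15711758246061, 'dist': array([-0.1567154,  0.       ,  0.       ,  0.       ,  0.       ]), 'origin': array([ 1.39865674, -0.51298272,  0.82856277]), 'attitude': array([-2.1750128 ,  0.01516752,  0.93515711])}
lid 0.94 [323. 458.] 787 [0.815 0.24  0.008]
lid 0.88 [223. 467.] 381 [0.555 0.562 0.009]
lid 0.6 [204. 348.] 679 [0.267 0.358 0.012]
plate 0.61 [329. 218.] 8853 [ 0.611 -0.225  0.091]
plate 0.43 [251. 453.] 1248 [0.679 0.347 0.066]
clip_bar 0.71 [358. 233.] 436 [ 0.682 -0.229  0.072]
tray 0.85 [283. 347.] 12210 [0.571 0.132 0.009]
stop_rail 0.89 [356. 256.] 424 [ 0.695 -0.189  0.065]
mug 0.67 [212. 401.] 970 [0.489 0.357 0.082]
jug 0.79 [237. 420.] 1161 [0.58  0.348 0.066]
canister 0.64 [253. 455.] 1141 [0.681 0.345 0.068]
dripper 0.56 [352. 373.] 2447 [0.796 0.012 0.041]
top {'fovy': 44.39031184139685, 'cx': 320.6004037751023, 'cy': 240.09147806137713, 'dist': array([-0.1933247,  0.       ,  0.       ,  0.       ,  0.       ]), 'origin': array([0.37271117, 0.13053696, 1.28167595]), 'attitude': array([-3.00
[... 652 characters left out ...]
.004 0.041]
{'t': 1.0, 'q': array([-9.21886130e-01,  3.58585923e-01,  1.19100690e-02,  1.09393338e-06,
       -1.22413916e+00, -2.88106225e-01]), 'qd': array([ 8.47182013e-04,  2.90555771e-05, -1.78935959e-03, -2.22039253e-04,
        7.69018197e-04,  2.50579873e-04]), 'joint_efforts': array([-1.52329467e-03, -5.82392836e+01,  2.93311787e+01,  7.00293034e+00,
        1.24804163e-02, -3.14731733e-05]), 'eef_pos': array([ 0.23826579, -0.63151625,  0.25157494]), 'ee_rot': array([ 3.14157503e+00, -6.29573730e-06, -2.78078831e+00]), 'force': array([-0.4571911 , -0.93760474, -0.07819551]), 'moment': array([ 0.02765328,  0.01211459, -0.04356871]), 'gripper_force': 0.0, 'width': 0.08782900946366565}
```

View pics/top.png

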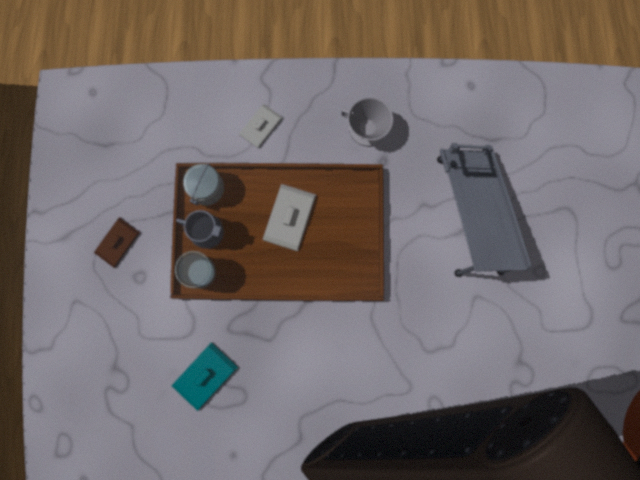

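View pics/scene.png

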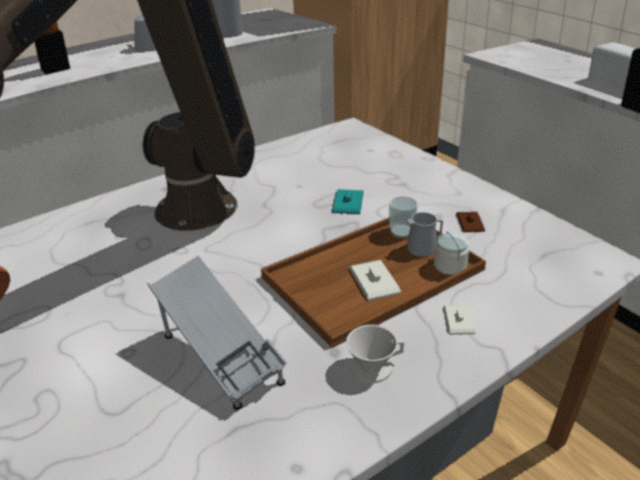

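```bash
cat >> h.py <<'E'
def plateR(yaw):
    xz,yz=-np.sin(np.radians(22)),np.sin(np.radians(13))
    x=np.array([np.cos(np.radians(22)),0,xz]); # y: unit, perp to x, given z comp
    yx=-xz*yz/x[0]; y=np.array([yx,np.sqrt(1-yx**2-yz**2),yz])
    return R.from_euler('z',yaw).as_matrix()@np.c_[x,y,np.cross(x,y)]
E
python3 - <<'E'
from h import *
import glob
for n,lm,pm in(('scene',None,'m_scene_plate_329_2*'),('top','m_top_lid_218_287*','m_top_plate*')):
    f=np.load(n+'.npz'); d=f['d']; p=f['p']
    A,(v,u)=cloud(n,d,np.ones(d.shape,bool)); W=A[np.abs(A[:,2])<.015]
    W=W[(W[:,0]>.3)&(W[:,0]<.8)]; c=np.linalg.lstsq(np.c_[W[:,:2],np.ones(len(W))],W[:,2],rcond=None)[0]; print(n,'worktop z fit',c.round(4))
    # lid: near tray lid white
    m=(p.min(2)>110)&(p.max(2).astype(int)-p.min(2)<45)
    P,_=cloud(n,d,m); k=(np.abs(P[:,0]-.6)<.11)&(np.abs(P[:,1]-.18)<.11)&(P[:,2]>.005)&(P[:,2]<.06); P=P[k]
    print('lid n',len(P),'z pct',np.percentile(P[:,2],[5,25,50,75,95]).round(4))
    r=cv2.minAreaRect((P[:,:2]*1000).astype(np.float32)); print(r)
    H=P[P[:,2]>np.median(P[:,2])+.008]; print('handle',len(H),H.mean(0).round(4),cv2.minAreaRect((H[:,:2]*1000).astype(np.float32)))
    # plate
    mk=np.load(glob.glob(pm)[0]); P,_=cloud(n,d,mk); 
    best=None; rng=np.random.default_rng(0)
    for _ in range(400):
        s=P[rng.choice(len(P),3)]; nn=np.cross(s[1]-s[0],s[2]-s[0]); nn/=np.linalg.norm(nn)+1e-12; k=np.abs((P-s[0])@nn)<.003
        if best is None or k.sum()>best.sum(): best=k
    Q=P[best]; c0=Q.mean(0); nn=np.linalg.svd(Q-c0,full_matrices=False)[2][2]; nn*=np.sign(nn[2])
    from scipy.optimize import minimize_scalar
    ref=plateR(0)[:,2]; yaw=np.arctan2(nn[1],nn[0])-np.arctan2(ref[1],ref[0])
    print('plate',best.sum(),len(P),'normal',nn.round(4),'exp z',ref[2].round(4),'yaw',yaw,'c0',c0.round(4))
    L=(P-c0)@plateR(yaw); 
    kk=np.abs(L[:,2])<.004
    print('ext x',np.percentile(L[kk,0],[0.5,2,98,99.5]).round(4),'y',np.percentile(L[kk,1],[.5,2,98,99.5]).round(4))
    print('rect',cv2.minAreaRect((L[kk,:2]*1000).astype(np.float32)))
E
```

```text
scene worktop z fit [-0.0003  0.0012  0.0015]
lid n 1137 z pct [0.013  0.0189 0.0205 0.0221 0.0354]
((591.3375244140625, 188.5848388671875), (87.13916778564453, 148.55270385742188), 70.8154296875)
handle 77 [0.5975 0.1809 0.0362] ((597.6387939453125, 180.953125), (15.872751235961914, 39.515167236328125), 72.41548919677734)
plate 6471 8813 normal [ 0.3899 -0.1849  0.9021] exp z 0.8995 yaw 0.14588307581040488 c0 [ 0.5954 -0.2232  0.0969]
ext x [-0.1447 -0.1387  0.1466  0.1518] y [-0.0584 -0.0546  0.0551  0.058 ]
rect ((4.5017852783203125, -1.8435516357421875), (123.43457794189453, 305.6330261230469), 89.03495788574219)
top worktop z fit [0.0013 0.0004 0.0016]
lid n 1886 z pct [0.0177 0.0208 0.0226 0.0245 0.0359]
((592.345947265625, 183.9372100830078), (77.72242736816406, 127.07213592529297), 71.37361907958984)
handle 118 [0.5915 0.184  0.0379] ((597.4039916992188, 182.02655029296875), (15.25546932220459, 52.21309280395508), 73.69091796875)
plate 4973 6948 normal [ 0.3875 -0.181   0.9039] exp z 0.8995 yaw 0.15160100583305558 c0 [ 0.5783 -0.2239  0.1042]
ext x [-0.1307 -0.1266  0.1603  0.1674] y [-0.0607 -0.0573  0.0569  0.0598]
rect ((19.905685424804688, -1.43597412109375), (122.38164520263672, 304.5107116699219), 88.70623779296875)
```

```bash
cat >> h.py <<'E'
def plan(p1,R1,n,s=None):
    s=s or readout.get_state(); p0=np.array(s['eef_pos']); R0=R.from_euler('xyz',s['ee_rot'])
    w=(R0.inv()*R1).as_rotvec()/n; dpw=(np.array(p1)-p0)/n; Ri=R0; rows=[]
    for i in range(n):
        rows.append('{"dp":%s,"rotation":%s}'%(np.round(Ri.inv().apply(dpw),4).tolist(),np.round(np.degrees(w),2).tolist())); Ri=Ri*R.from_rotvec(w)
    for i in range(0,n,8): print('['+','.join(rows[i:i+8])+']')
E
python3 - <<'E'
from h import *
plan([.594,.183,.20],R.from_euler('xyz',[np.pi,0,np.radians(161.4)]),16)
E
```

```text
[{"dp":[-0.0388, 0.0398, 0.0032],"rotation":[0.0, -0.0, 2.45]},{"dp":[-0.037, 0.0414, 0.0032],"rotation":[0.0, -0.0, 2.45]},{"dp":[-0.0352, 0.043, 0.0032],"rotation":[0.0, -0.0, 2.45]},{"dp":[-0.0334, 0.0444, 0.0032],"rotation":[0.0, -0.0, 2.45]},{"dp":[-0.0314, 0.0458, 0.0032],"rotation":[0.0, -0.0, 2.45]},{"dp":[-0.0294, 0.0471, 0.0032],"rotation":[0.0, -0.0, 2.45]},{"dp":[-0.0274, 0.0483, 0.0032],"rotation":[0.0, -0.0, 2.45]},{"dp":[-0.0253, 0.0495, 0.0032],"rotation":[0.0, -0.0, 2.45]}]
[{"dp":[-0.0232, 0.0505, 0.0032],"rotation":[0.0, -0.0, 2.45]},{"dp":[-0.021, 0.0514, 0.0032],"rotation":[0.0, -0.0, 2.45]},{"dp":[-0.0187, 0.0523, 0.0032],"rotation":[0.0, -0.0, 2.45]},{"dp":[-0.0165, 0.053, 0.0032],"rotation":[0.0, -0.0, 2.45]},{"dp":[-0.0142, 0.0537, 0.0032],"rotation":[0.0, -0.0, 2.45]},{"dp":[-0.0119, 0.0543, 0.0032],"rotation":[0.0, -0.0, 2.45]},{"dp":[-0.0096, 0.0547, 0.0032],"rotation":[0.0, -0.0, 2.45]},{"dp":[-0.0072, 0.0551, 0.0032],"rotation":[0.0, -0.0, 2.45]}]
```

Call:
{"op": "carry_out", "data": {"commands": [{"dp":[-0.0388,0.0398,0],"rotation":[0,0,2.45]},{"dp":[-0.037,0.0414,0],"rotation":[0,0,2.45]},{"dp":[-0.0352,0.043,0],"rotation":[0,0,2.45]},{"dp":[-0.0334,0.0444,0],"rotation":[0,0,2.45]},{"dp":[-0.0314,0.0458,0],"rotation":[0,0,2.45]},{"dp":[-0.0294,0.0471,0],"rotation":[0,0,2.45]},{"dp":[-0.0274,0.0483,0],"rotation":[0,0,2.45]},{"dp":[-0.0253,0.0495,0],"rotation":[0,0,2.45]}], "grip": 0.05, "force": 20}}

```text
t: 2.0
eef_pos: [0.4165, -0.2225, 0.252]
ee_rot: [-3.141, 0.001, -3.124]
force: [1.0, -1.3, 0.2]
width: 0.0503
gripper_force: 0.0
```

Call:
{"op": "carry_out", "data": {"commands": [{"dp":[-0.0232,0.0505,0.0064],"rotation":[0,0,2.45]},{"dp":[-0.021,0.0514,0.0064],"rotation":[0,0,2.45]},{"dp":[-0.0187,0.0523,0.0064],"rotation":[0,0,2.45]},{"dp":[-0.0165,0.053,0.0064],"rotation":[0,0,2.45]},{"dp":[-0.0142,0.0537,0.0064],"rotation":[0,0,2.45]},{"dp":[-0.0119,0.0543,0.0064],"rotation":[0,0,2.45]},{"dp":[-0.0096,0.0547,0.0064],"rotation":[0,0,2.45]},{"dp":[-0.0072,0.0551,0.0064],"rotation":[0,0,2.45]}]}}

```text
t: 3.0
eef_pos: [0.5942, 0.185, 0.2004]
ee_rot: [3.141, 0.0, 2.817]
force: [0.5, 0.1, -0.2]
width: 0.0498
gripper_force: 0.0
```

```bash
python3 - <<'E'
from h import *
s=readout.get_state(); print(s['t'],s['eef_pos'],np.degrees(s['ee_rot']),s['q'],s['force'])
plan([.594,.183,.075],R.from_euler('xyz',[np.pi,0,np.radians(161.4)]),3)
# plate refinement from top edges: gradient per camera using edge points
from scipy.optimize import least_squares
import glob
res=[]
for n,pm in(('scene','m_scene_plate_329_2*'),('top','m_top_plate*')):
    d=np.load(n+'.npz')['d']; P,_=cloud(n,d,np.ones(d.shape,bool))
    Rm=plateR(.148); o=np.array([.597,-.222,.0964]); L=(P-o)@Rm
    k=(np.abs(L[:,2])<.006)&(np.abs(L[:,0])<.2)&(np.abs(L[:,1])<.09); L=L[k]
    print(n,'z off',np.median(L[np.abs(L[:,1])<.04][:,2]))
    xs=np.arange(-.12,.06,.008); lo=[];hi=[]
    for x in xs:
        y=L[np.abs(L[:,0]-x)<.004,1]; y=y[np.abs(y)<.075]; lo.append(y.min()); hi.append(y.max())
    for nm,e in(('fence',lo),('free',hi)):
        c=np.polyfit(xs,e,1); r=np.abs(np.polyval(c,xs)-e); g=r<=np.median(r)*2; c=np.polyfit(xs[g],np.array(e)[g],1); print(nm,c.round(4),np.median(r).round(4))
    ys=np.arange(-.04,.045,.006); t=[L[np.abs(L[:,1]-y)<.003,0].min() for y in ys]; print('top edge',np.round(t,4))
    b=[L[np.abs(L[:,1]-y)<.003,0].max() for y in ys]; print('bot edge',np.round(b,4))
E
```

```text
3.0 [0.59421233 0.184998   0.20039187] [1.79981994e+02 2.42671843e-02 1.61406170e+02] [ 6.15204117e-01  3.09018261e-01 -1.81761316e-01  1.77542426e-04
 -1.07951312e+00 -2.51060766e+00] [ 0.54840444  0.12821867 -0.23170147]
[{"dp":[-0.0001, -0.0007, 0.0418],"rotation":[0.01, 0.01, 0.0]},{"dp":[-0.0001, -0.0007, 0.0418],"rotation":[0.01, 0.01, 0.0]},{"dp":[-0.0001, -0.0007, 0.0418],"rotation":[0.01, 0.01, 0.0]}]
scene z off 0.00012792845031130257
fence [-0.0359 -0.0632] 0.0003
free [-0.029   0.0574] 0.0005
top edge [-0.1504 -0.1493 -0.1485 -0.1498 -0.1477 -0.1496 -0.1502 -0.149  -0.1474
 -0.1484 -0.1482 -0.1469 -0.1472 -0.1452 -0.1446]
bot edge [0.151  0.1508 0.1508 0.1509 0.1512 0.1511 0.152  0.1526 0.1523 0.1523
 0.1527 0.1557 0.1561 0.1545 0.1533]
top z off 7.84563639425156e-05
fence [-0.032  -0.0595] 0.0006
free [-0.0472  0.0576] 0.0006
top edge [-0.1518 -0.1521 -0.1521 -0.151  -0.152  -0.1514 -0.1523 -0.1512 -0.1516
 -0.1502 -0.1493 -0.1493 -0.1495 -0.1489 -0.149 ]
bot edge [0.1463 0.1513 0.1486 0.1477 0.1481 0.1504 0.1481 0.1497 0.1465 0.1454
 0.1413 0.1412 0.1527 0.1493 0.1511]
```

Call:
{"op": "carry_out", "data": {"commands": [{"dp":[0,-0.0008,0.042],"rotation":[0,0,0]},{"dp":[0,-0.0008,0.042],"rotation":[0,0,0]},{"dp":[0,0,0.042],"rotation":[0,0,0]},{"dp":[0,0,0.01],"rotation":[0,0,0]},{"dp":[0,0,0.008],"rotation":[0,0,0]},{"dp":[0,0,0.005],"rotation":[0,0,0]},{"dp":[0,0,0.003],"rotation":[0,0,0]}]}}

```text
t: 3.88
eef_pos: [0.5937, 0.182, 0.0493]
ee_rot: [3.14, 0.001, 2.818]
force: [0.5, -0.3, 0.5]
width: 0.0495
gripper_force: 0.0
```

Call:
{"op": "carry_out", "data": {"commands": [{"dp":[0,0,0.001],"rotation":[0,0,0]},{"dp":[0,0,0],"rotation":[0,0,0]},{"dp":[0,0,0],"rotation":[0,0,0]},{"dp":[0,0,0],"rotation":[0,0,0]},{"dp":[0,0,0],"rotation":[0,0,0]},{"dp":[0,0,0],"rotation":[0,0,0]}], "grip": 0, "force": 25}}

```text
t: 4.62
eef_pos: [0.5933, 0.1819, 0.0476]
ee_rot: [3.141, 0.0, 2.818]
force: [0.8, 0.6, 0.8]
width: 0.0157
gripper_force: 25.0
```

Call:
{"op": "carry_out", "data": {"commands": [{"dp":[0,0,-0.005],"rotation":[0,0,0]},{"dp":[0,0,-0.02],"rotation":[0,0,0]},{"dp":[0,0,-0.04],"rotation":[0,0,0]},{"dp":[0,0,-0.05],"rotation":[0,0,0]},{"dp":[0,0,-0.05],"rotation":[0,0,0]},{"dp":[0,0,-0.03],"rotation":[0,0,0]},{"dp":[0,0,0],"rotation":[0,0,0]}]}}

```text
t: 5.5
eef_pos: [0.5937, 0.1819, 0.2448]
ee_rot: [3.138, 0.002, 2.818]
force: [-0.0, 0.2, -3.8]
width: 0.0157
gripper_force: 25.0
```

```bash
cat >> h.py <<'E'
PR=R.from_euler('xyz',[np.radians(13),np.radians(22),.113])
PO=np.array([.597,-.222,.0964])+PR.apply([.09,-.0575,0])
TR=PR*R.from_euler('xyz',[np.pi,0,np.pi]) # tool x=-px, z=-pz, y=py
def w2p(p): return PR.inv().apply(np.array(p)-PO)
def p2w(p): return PO+PR.apply(p)
E
python3 - <<'E'
from h import *
s=readout.get_state(); print(s['width'],s['force'],s['eef_pos'],TR.as_euler('xyz'),PO)
n='top'; p,d=vision.grab_frame(n); cv2.imwrite('pics/held.png',cv2.resize(p[100:330,180:560],None,fx=2,fy=2)[...,::-1])
T=p2w([-.115,.048,.04+.06]); print('target',T)
plan(T,TR,12)
E
```

```text
0.015693416363170277 [-0.03633323  0.23698025 -3.77344443] [0.59365616 0.1818861  0.24478253] [ 2.91469985 -0.38397244 -3.02859265] [ 0.68141734 -0.26880592  0.05069257]
target [ 0.61302085 -0.25213732  0.19412576]
[{"dp":[-0.0131, -0.0337, 0.004],"rotation":[-0.65, 2.03, -1.84]},{"dp":[-0.0121, -0.0342, 0.0032],"rotation":[-0.65, 2.03, -1.84]},{"dp":[-0.0111, -0.0346, 0.0024],"rotation":[-0.65, 2.03, -1.84]},{"dp":[-0.0101, -0.0349, 0.0016],"rotation":[-0.65, 2.03, -1.84]},{"dp":[-0.009, -0.0353, 0.0009],"rotation":[-0.65, 2.03, -1.84]},{"dp":[-0.0079, -0.0355, 0.0002],"rotation":[-0.65, 2.03, -1.84]},{"dp":[-0.0067, -0.0358, -0.0005],"rotation":[-0.65, 2.03, -1.84]},{"dp":[-0.0055, -0.036, -0.0011],"rotation":[-0.65, 2.03, -1.84]}]
[{"dp":[-0.0043, -0.0361, -0.0017],"rotation":[-0.65, 2.03, -1.84]},{"dp":[-0.0031, -0.0362, -0.0022],"rotation":[-0.65, 2.03, -1.84]},{"dp":[-0.0019, -0.0363, -0.0027],"rotation":[-0.65, 2.03, -1.84]},{"dp":[-0.0006, -0.0363, -0.0032],"rotation":[-0.65, 2.03, -1.84]}]
```

View pics/held.png

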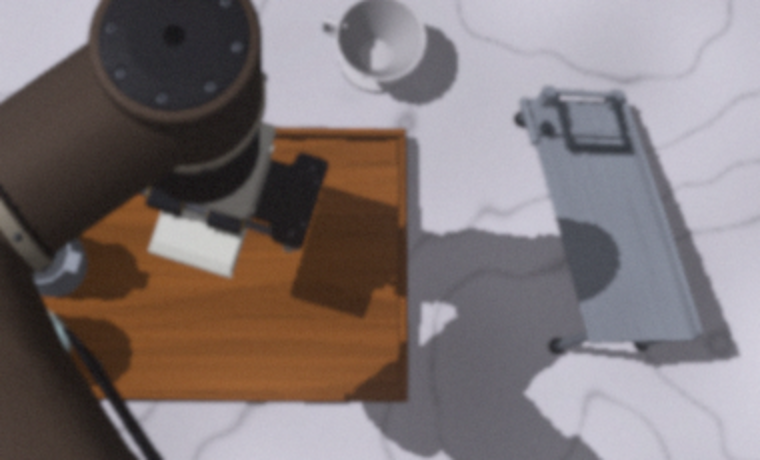

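Call:
{"op": "carry_out", "data": {"commands": [{"dp":[-0.0131,-0.0337,0.004],"rotation":[-0.65,2.03,-1.84]},{"dp":[-0.0121,-0.0342,0.0032],"rotation":[-0.65,2.03,-1.84]},{"dp":[-0.0111,-0.0346,0.0024],"rotation":[-0.65,2.03,-1.84]},{"dp":[-0.0101,-0.0349,0.0016],"rotation":[-0.65,2.03,-1.84]},{"dp":[-0.009,-0.0353,0.0009],"rotation":[-0.65,2.03,-1.84]},{"dp":[-0.0079,-0.0355,0.0002],"rotation":[-0.65,2.03,-1.84]},{"dp":[-0.0067,-0.0358,-0.0005],"rotation":[-0.65,2.03,-1.84]},{"dp":[-0.0055,-0.036,-0.0011],"rotation":[-0.65,2.03,-1.84]}]}}

```text
t: 6.55
eef_pos: [0.6056, -0.1086, 0.2075]
ee_rot: [3.011, -0.273, 3.095]
force: [0.7, 0.8, -3.3]
width: 0.0157
gripper_force: 25.0
```

Call:
{"op": "carry_out", "data": {"commands": [{"dp":[-0.0043,-0.0361,-0.0017],"rotation":[-0.65,2.03,-1.84]},{"dp":[-0.0031,-0.0362,-0.0022],"rotation":[-0.65,2.03,-1.84]},{"dp":[-0.0019,-0.0363,-0.0027],"rotation":[-0.65,2.03,-1.84]},{"dp":[-0.0006,-0.0363,-0.0032],"rotation":[-0.65,2.03,-1.84]},{"dp":[0,0,0],"rotation":[0,0,0]},{"dp":[0,0,0],"rotation":[0,0,0]}]}}

```text
t: 7.3
eef_pos: [0.6127, -0.2519, 0.1917]
ee_rot: [2.914, -0.388, -3.029]
force: [0.6, 0.5, -3.6]
width: 0.0158
gripper_force: 25.0
```

```bash
cat > look.py <<'E'
from h import *
import sys
def lidpose(n,p,d,tag):
    P,(v,u)=cloud(n,d,np.ones(d.shape,bool)); L=w2p(P)
    q=p[v,u].astype(int)
    k=(q.min(1)>115)&(q.max(1)-q.min(1)<60)&(L[:,0]>-.25)&(L[:,0]<.03)&(L[:,1]>-.02)&(L[:,1]<.13)&(L[:,2]>-.01)&(L[:,2]<.11)
    return L[k],q[k]
E
python3 - <<'E'
from look import *
s=readout.get_state(); print('tcp in plate',w2p(s['eef_pos']).round(4),'rot err',(TR.inv()*R.from_euler('xyz',s['ee_rot'])).as_rotvec(degrees=True).round(2),s['force'])
ims=[]
for n in('scene','top'):
    p,d=vision.grab_frame(n); np.savez(n+'2.npz',p=p,d=d)
    r,c=((200,120),(90,390))[n=='top']; ims.append(cv2.resize(p[r:r+220,c:c+200],None,fx=2,fy=2))
    for t in vision.trace('lid',n)[:4]:
        P,_=cloud(n,d,t['pixels']); print(n,t['score'],t['position'],w2p(np.median(P,0)).round(4))
cv2.imwrite('pics/over.png',np.hstack(ims)[...,::-1])
E
```

```text
tcp in plate [-0.1143  0.0477  0.0977] rot err [-0.06  0.2   0.09] [ 0.55619596  0.50608961 -3.62094582]
scene 0.87 [203.8, 348.2] [-0.3015  0.6154 -0.3107]
scene 0.82 [316.7, 205.7] [-0.0767  0.0443  0.0723]
scene 0.63 [321.7, 458.7] [ 0.1922  0.4845 -0.0791]
scene 0.57 [219.6, 467.4] [-0.0128  0.8051 -0.2376]
top 0.76 [241.6, 114.3] [-0.0247  0.8135 -0.2429]
top 0.64 [374.4, 204.8] [-0.3168  0.6259 -0.3171]
top 0.62 [127.3, 261.0] [ 0.1814  0.4921 -0.0841]
```

View pics/over.png

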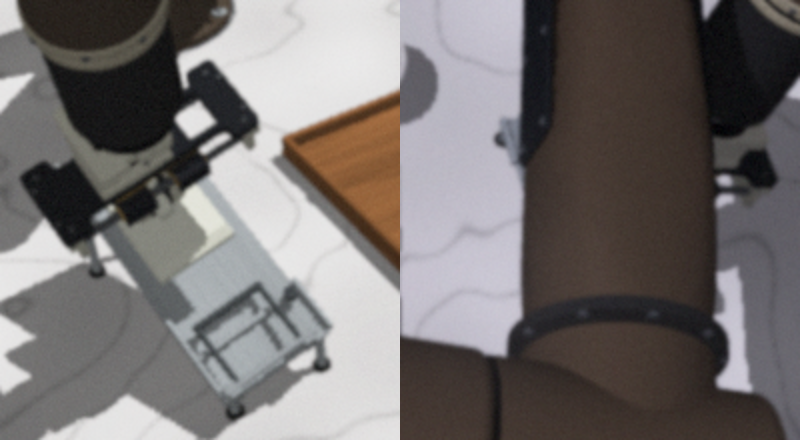

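```bash
python3 - <<'E'
from look import *
n='scene'; f=np.load('scene2.npz'); p,d=f['p'],f['d']; vision.grab_frame(n)
t=[t for t in vision.trace('lid',n) if abs(t['position'][1]-206)<12][0]
L=w2p(cloud(n,d,t['pixels'])[0])
k=np.abs(L[:,2]-.072)<.006; L=L[k]
for _ in range(4):
    c=np.linalg.lstsq(np.c_[L[:,:2],np.ones(len(L))],L[:,2],rcond=None)[0]; r=L[:,2]-np.c_[L[:,:2],np.ones(len(L))]@c; L=L[np.abs(r)<.003]
print(len(L),'plane',c.round(4),'ext',L.min(0).round(4),L.max(0).round(4))
ys=np.arange(.015,.09,.006); print([L[np.abs(L[:,1]-y)<.003,0].max().round(4) for y in ys])
xs=np.arange(-.12,-.06,.006); print([L[np.abs(L[:,0]-x)<.003,1].max().round(4) for x in xs])
E
```

```text
1061 plane [-0.0364  0.005   0.0689] ext [-0.1367  0.007   0.0677] [-0.0478  0.0869  0.0758]
[np.float64(-0.0478), np.float64(-0.0479), np.float64(-0.0493), np.float64(-0.0495), np.float64(-0.0484), np.float64(-0.0497), np.float64(-0.0517), np.float64(-0.0522), np.float64(-0.0496), np.float64(-0.0497), np.float64(-0.0487), np.float64(-0.0502), np.float64(-0.0494)]
[np.float64(0.0106), np.float64(0.0127), np.float64(0.0853), np.float64(0.0869), np.float64(0.0847), np.float64(0.0853), np.float64(0.0848), np.float64(0.0856), np.float64(0.0852), np.float64(0.0854)]
```

Call:
{"op": "carry_out", "data": {"commands": [{"dp":[0.001,0.0005,0.02],"rotation":[0,0,0]},{"dp":[0.001,0.0005,0.016],"rotation":[0,0,0]},{"dp":[0,0,0.01],"rotation":[0,0,0]},{"dp":[0,0,0.003],"rotation":[0,0,0]},{"dp":[0,0,0],"rotation":[0,0,0]}]}}

```text
t: 8.22
eef_pos: [0.5927, -0.2426, 0.1509]
ee_rot: [2.916, -0.385, -3.029]
force: [0.3, 0.1, -3.0]
width: 0.016
gripper_force: 25.0
```

Call:
{"op": "carry_out", "data": {"commands": [{"dp":[0,0,0.002],"rotation":[0,0,0]},{"dp":[0,0,0.001],"rotation":[0,0,0]},{"dp":[0,0,0],"rotation":[0,0,0]}]}}

```text
t: 8.6
eef_pos: [0.5913, -0.242, 0.1481]
ee_rot: [2.915, -0.385, -3.029]
force: [0.5, 0.3, -2.7]
width: 0.0157
gripper_force: 25.0
```

```bash
python3 - <<'E'
from look import *
s=readout.get_state(); print('tcp in plate',w2p(s['eef_pos']).round(4),'rot err',(TR.inv()*R.from_euler('xyz',s['ee_rot'])).as_rotvec(degrees=True).round(2),PR.inv().apply(s['force']).round(2),s['moment'])
E
```

```text
tcp in plate [-0.1167  0.0489  0.0481] rot err [0.03 0.04 0.02] [ 1.49 -0.26 -2.36] [-0.90237551 -1.8667038   0.01501258]
```

Call:
{"op": "carry_out", "data": {"commands": [{"dp":[0,0,0.002],"rotation":[0,0,0]},{"dp":[0,0,0.002],"rotation":[0,0,0]},{"dp":[0,0,0],"rotation":[0,0,0]}]}}

```text
t: 8.98
eef_pos: [0.5896, -0.2412, 0.1442]
ee_rot: [2.915, -0.385, -3.029]
force: [-0.3, 0.3, -3.8]
width: 0.0158
gripper_force: 25.0
```

Call:
{"op": "carry_out", "data": {"commands": [{"dp":[0,0,0.001],"rotation":[0,0,0]},{"dp":[0,0,0.001],"rotation":[0,0,0]},{"dp":[0,0,0],"rotation":[0,0,0]}]}}

```text
t: 9.35
eef_pos: [0.5889, -0.2408, 0.1425]
ee_rot: [2.915, -0.385, -3.029]
force: [0.3, -0.3, -4.1]
width: 0.0159
gripper_force: 25.0
```

Call:
{"op": "carry_out", "data": {"commands": [{"dp":[0,0,0.001],"rotation":[0,0,0]},{"dp":[0,0,0],"rotation":[0,0,0]}]}}

```text
t: 9.6
eef_pos: [0.5885, -0.2406, 0.1416]
ee_rot: [2.915, -0.385, -3.029]
force: [0.1, 0.2, -3.5]
width: 0.0161
gripper_force: 25.0
```

Call:
{"op": "carry_out", "data": {"commands": [{"dp":[0,0,0.001],"rotation":[0,0,0]},{"dp":[0,0,0],"rotation":[0,0,0]}]}}

```text
t: 9.85
eef_pos: [0.5881, -0.2404, 0.1407]
ee_rot: [2.915, -0.385, -3.029]
force: [0.3, -0.9, -3.4]
width: 0.0155
gripper_force: 25.0
```

Call:
{"op": "carry_out", "data": {"commands": [{"dp":[0,0,0.0007],"rotation":[0,0,0]},{"dp":[0,0,0],"rotation":[0,0,0]}]}}

```text
t: 10.1
eef_pos: [0.5879, -0.2403, 0.1401]
ee_rot: [2.915, -0.385, -3.029]
force: [-0.5, 0.4, -3.5]
width: 0.0157
gripper_force: 25.0
```

Call:
{"op": "carry_out", "data": {"commands": [{"dp":[0,0,0.0007],"rotation":[0,0,0]},{"dp":[0,0,0],"rotation":[0,0,0]}]}}

```text
t: 10.35
eef_pos: [0.5875, -0.2402, 0.1395]
ee_rot: [2.915, -0.385, -3.029]
force: [-0.1, -0.3, -3.6]
width: 0.0158
gripper_force: 25.0
```

Call:
{"op": "carry_out", "data": {"commands": [{"dp":[0,0,0.0005],"rotation":[0,0,0]},{"dp":[0,0,0],"rotation":[0,0,0]}]}}

```text
t: 10.6
eef_pos: [0.5875, -0.2401, 0.1392]
ee_rot: [2.915, -0.385, -3.029]
force: [-1.1, -1.2, -4.3]
width: 0.0155
gripper_force: 25.0
```

Call:
{"op": "carry_out", "data": {"commands": [{"dp":[0,0,0.0005],"rotation":[0,0,0]},{"dp":[0,0,0],"rotation":[0,0,0]}]}}

```text
t: 10.85
eef_pos: [0.5874, -0.2402, 0.139]
ee_rot: [2.916, -0.384, -3.029]
force: [-0.3, -0.7, -1.0]
width: 0.0155
gripper_force: 25.0
```

Call:
{"op": "carry_out", "data": {"commands": [{"dp":[0,0,0.0005],"rotation":[0,0,0]},{"dp":[0,0,0],"rotation":[0,0,0]}]}}

```text
t: 11.1
eef_pos: [0.5874, -0.2402, 0.139]
ee_rot: [2.916, -0.384, -3.029]
force: [1.0, -1.2, 5.1]
width: 0.0158
gripper_force: 25.0
```

```bash
python3 - <<'E'
from look import *
s=readout.get_state(); print('tcp in plate',w2p(s['eef_pos']).round(4),PR.inv().apply(s['force']).round(2),s['moment'])
n='scene'; p,d=vision.grab_frame(n)
for t in vision.trace('lid',n)[:4]:
    L=w2p(cloud(n,d,t['pixels'])[0])
    if abs(np.median(L[:,1])-.05)<.03:
        print(t['position'],np.percentile(L,[2,50,98],axis=0).round(4))
        k=(np.abs(L[:,0]+.075)<.012); print('top surface z',np.median(L[k,2]),k.sum())
        P,_=cloud(n,d,np.ones(d.shape,bool)); Q=w2p(P); k=(Q[:,0]>-.04)&(Q[:,0]<-.025)&(Q[:,1]>.03)&(Q[:,1]<.1)&(np.abs(Q[:,2])<.02); print('plate z',np.median(Q[k,2]))
E
```

```text
tcp in plate [-0.1167  0.0489  0.0381] [-1.11 -0.16  5.17] [-0.37883883 -1.29644937 -0.08586621]
[329.0, 210.7] [[-0.1133  0.0088  0.0008]
 [-0.0784  0.0469  0.0124]
 [-0.0509  0.0858  0.0289]]
top surface z 0.012691537139452497 496
plate z -3.9221732913069654e-05
```

Call:
{"op": "carry_out", "data": {"commands": [{"dp":[0,0,-0.0008],"rotation":[0,0,0]},{"dp":[0,0,0],"rotation":[0,0,0]}]}}

```text
t: 11.45
eef_pos: [0.5875, -0.2402, 0.139]
ee_rot: [2.915, -0.385, -3.029]
force: [2.2, -1.1, 2.3]
width: 0.0161
gripper_force: 25.0
```

Call:
{"op": "carry_out", "data": {"commands": [{"dp":[0,0,-0.0004],"rotation":[0,0,0]},{"dp":[0,0,0],"rotation":[0,0,0]}]}}

```text
t: 11.7
eef_pos: [0.5875, -0.2402, 0.139]
ee_rot: [2.915, -0.385, -3.029]
force: [2.4, -0.8, 0.1]
width: 0.0157
gripper_force: 25.0
```

Call:
{"op": "carry_out", "data": {"commands": [{"dp":[0,0,0],"rotation":[0,0,0]},{"dp":[0,0,-0.004],"rotation":[0,0,0]},{"dp":[0,0,-0.02],"rotation":[0,0,0]},{"dp":[0,0,-0.03],"rotation":[0,0,0]},{"dp":[0,0,0],"rotation":[0,0,0]},{"dp":[0,0,0],"rotation":[0,0,0]}], "grip": 0.045}}

```text
t: 12.45
eef_pos: [0.6081, -0.2497, 0.1876]
ee_rot: [2.915, -0.386, -3.029]
force: [-0.5, 1.0, 0.1]
width: 0.045
gripper_force: 0.0
```

```bash
cat > lid.py <<'E'
from look import *
def lid(n='scene'):
    p,d=vision.grab_frame(n); np.savez(n+'3.npz',p=p,d=d)
    for t in vision.trace('lid',n)[:6]:
        L=w2p(cloud(n,d,t['pixels'])[0])
        if len(L) and abs(np.median(L[:,1])-.05)<.03 and -.25<np.median(L[:,0])<.02:
            k=(L[:,2]>.003)&(L[:,2]<.018); H=L[(L[:,2]>.022)&(L[:,2]<.034)]
            r=cv2.minAreaRect((L[k,:2]*1000).astype(np.float32))
            print(n,t['score'],np.round(t['position']),'pct1/99',np.percentile(L[k],[1,99],axis=0).round(4)[:,:2].tolist(),'rect',np.round(r[0],1),np.round(r[1],1),round(r[2],1),'handle',len(H),((H.min(0)+H.max(0))/2).round(4) if len(H) else '')
    return p
E
python3 - <<'E'
from lid import *
s=readout.get_state(); print('tcp',w2p(s['eef_pos']).round(4),s['t'])
p=lid(); cv2.imwrite('pics/slid.png',cv2.resize(p[220:420,130:330],None,fx=3,fy=3)[...,::-1]); lid('top')
E
```

```text
tcp [-0.1168  0.0492  0.0918] 12.45
scene 0.55 [331. 210.] pct1/99 [[-0.1354, 0.0008], [-0.0154, 0.0774]] rect [-73.9  39.6] [130.4  80. ] 0.7 handle 170 [-0.074   0.0385  0.0277]
```

View pics/slid.png

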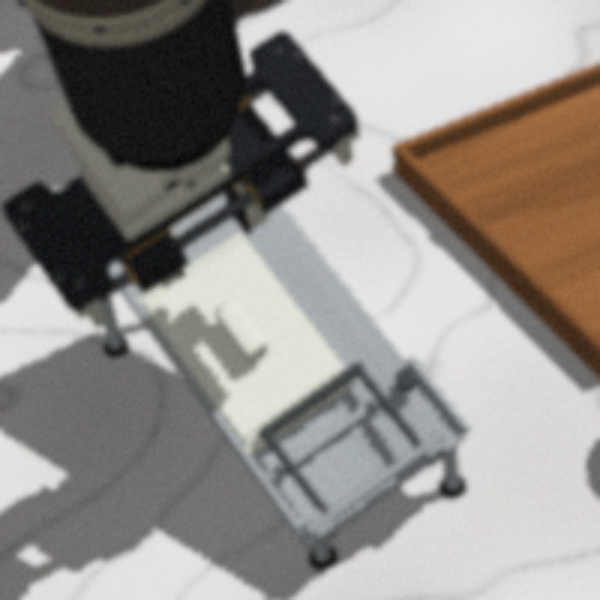

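Call:
{"op": "carry_out", "data": {"commands": [{"dp":[0.026,-0.0025,0],"rotation":[0,0,0]},{"dp":[0.026,-0.0025,0],"rotation":[0,0,0]},{"dp":[0,0,0.02],"rotation":[0,0,0]},{"dp":[0,0,0.02],"rotation":[0,0,0]},{"dp":[0,0,0.015],"rotation":[0,0,0]},{"dp":[0,0,0.005],"rotation":[0,0,0]},{"dp":[0,0,0],"rotation":[0,0,0]}], "grip": 0, "force": 20}}

```text
t: 13.52
eef_pos: [0.5375, -0.2494, 0.1523]
ee_rot: [2.915, -0.385, -3.029]
force: [0.4, 0.3, 0.4]
width: 0.0003
gripper_force: 0.0
```

```bash
python3 - <<'E'
from lid import *
s=readout.get_state(); print('tcp',w2p(s['eef_pos']).round(4),s['t'],PR.inv().apply(s['force']).round(2),s['width'])
p=lid(); cv2.imwrite('pics/behind.png',cv2.resize(p[220:420,130:330],None,fx=3,fy=3)[...,::-1])
plan(p2w([-.169,.044,.0285]),TR,4)
E
```

```text
tcp [-0.1686  0.0439  0.0324] 13.525 [0.29 0.39 0.43] 0.00034300676578813687
scene 0.56 [331. 209.] pct1/99 [[-0.1371, 0.0006], [-0.0146, 0.0772]] rect [-75.   39.4] [131.7  80.4] 2.0 handle 169 [-0.0729  0.0384  0.0277]
[{"dp":[0.0001, 0.0, 0.0011],"rotation":[-0.01, -0.0, -0.0]},{"dp":[0.0001, 0.0, 0.0011],"rotation":[-0.01, -0.0, -0.0]},{"dp":[0.0001, 0.0, 0.0011],"rotation":[-0.01, -0.0, -0.0]},{"dp":[0.0001, 0.0, 0.0011],"rotation":[-0.01, -0.0, -0.0]}]
```

View pics/behind.png

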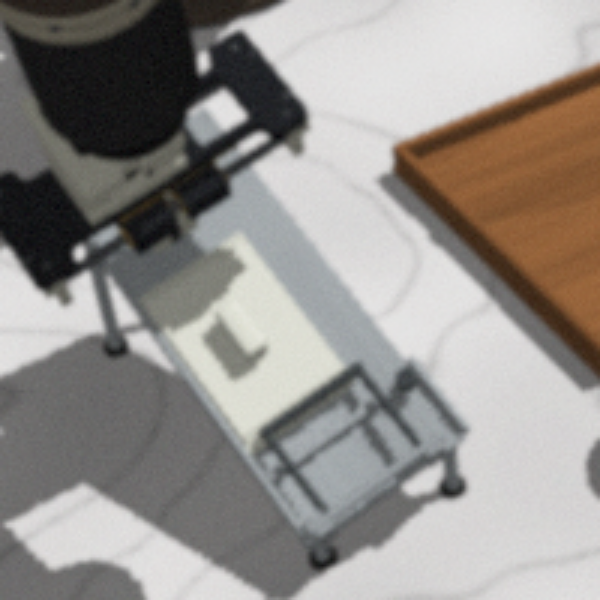

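Call:
{"op": "carry_out", "data": {"commands": [{"dp":[0,0,0.002],"rotation":[0,0,0]},{"dp":[0,0,0.0018],"rotation":[0,0,0]},{"dp":[0,0,0],"rotation":[0,0,0]}]}}

```text
t: 14.0
eef_pos: [0.5359, -0.2487, 0.1488]
ee_rot: [2.915, -0.385, -3.029]
force: [0.7, -0.1, 0.3]
width: 0.0008
gripper_force: 0.0
```

Call:
{"op": "carry_out", "data": {"commands": [{"dp":[-0.003,0,0],"rotation":[0,0,0]},{"dp":[-0.003,0,0],"rotation":[0,0,0]},{"dp":[-0.003,0,0],"rotation":[0,0,0]},{"dp":[-0.002,0,0],"rotation":[0,0,0]},{"dp":[-0.002,0,0],"rotation":[0,0,0]},{"dp":[0,0,0],"rotation":[0,0,0]}]}}

```text
t: 14.75
eef_pos: [0.548, -0.2473, 0.1439]
ee_rot: [2.915, -0.385, -3.029]
force: [0.7, -0.7, -0.2]
width: 0.0002
gripper_force: 0.0
```

Call:
{"op": "carry_out", "data": {"commands": [{"dp":[-0.001,0,0],"rotation":[0,0,0]},{"dp":[-0.001,0,0],"rotation":[0,0,0]},{"dp":[-0.001,0,0],"rotation":[0,0,0]},{"dp":[-0.001,0,0],"rotation":[0,0,0]},{"dp":[-0.001,0,0],"rotation":[0,0,0]},{"dp":[0,0,0],"rotation":[0,0,0]}]}}

```text
t: 15.5
eef_pos: [0.5524, -0.2468, 0.1421]
ee_rot: [2.915, -0.385, -3.029]
force: [0.2, -0.3, 0.8]
width: 0.0006
gripper_force: 0.2
```

```bash
cat > st.py <<'E'
from h import *
s=readout.get_state(); print('tcp',w2p(s['eef_pos']).round(4),s['t'],PR.inv().apply(s['force']).round(2))
E
python3 st.py
```

```text
tcp [-0.1508  0.0439  0.0285] 15.5 [-0.1  -0.17  0.84]
```

Call:
{"op": "carry_out", "data": {"commands": [{"dp":[-0.001,0,0],"rotation":[0,0,0]},{"dp":[-0.001,0,0],"rotation":[0,0,0]},{"dp":[0,0,0],"rotation":[0,0,0]}]}}

```text
t: 15.88
eef_pos: [0.5529, -0.2468, 0.1419]
ee_rot: [2.915, -0.388, -3.028]
force: [-6.1, 0.4, 5.3]
width: 0.0003
gripper_force: 3.8
```

Call:
{"op": "carry_out", "data": {"commands": [{"dp":[-0.001,0,0],"rotation":[0,0,0]},{"dp":[-0.001,0,0],"rotation":[0,0,0]},{"dp":[0,0,0],"rotation":[0,0,0]}]}}

```text
t: 16.25
eef_pos: [0.5537, -0.2467, 0.1415]
ee_rot: [2.914, -0.39, -3.028]
force: [-8.8, -1.1, 6.3]
width: 0.0004
gripper_force: 5.7
```

```bash
python3 st.py
```

```text
tcp [-0.1493  0.0439  0.0285] 16.25 [-10.63   0.5    2.5 ]
```

Call:
{"op": "carry_out", "data": {"commands": [{"dp":[-0.001,0,0],"rotation":[0,0,0]},{"dp":[0,0,0],"rotation":[0,0,0]}]}}

```text
t: 16.5
eef_pos: [0.5546, -0.2466, 0.1412]
ee_rot: [2.914, -0.39, -3.028]
force: [-9.1, 0.5, 7.0]
width: 0.0004
gripper_force: 5.9
```

Call:
{"op": "carry_out", "data": {"commands": [{"dp":[-0.001,0,0],"rotation":[0,0,0]},{"dp":[0,0,0],"rotation":[0,0,0]}]}}

```text
t: 16.75
eef_pos: [0.5554, -0.2465, 0.1409]
ee_rot: [2.914, -0.391, -3.028]
force: [-8.3, 0.2, 7.9]
width: 0.0004
gripper_force: 6.0
```

```bash
python3 st.py
```

```text
tcp [-0.1476  0.0439  0.0285] 16.75 [-10.59   2.1    3.88]
```

Call:
{"op": "carry_out", "data": {"commands": [{"dp":[-0.001,0,0],"rotation":[0,0,0]},{"dp":[-0.001,0,0],"rotation":[0,0,0]},{"dp":[-0.001,0,0],"rotation":[0,0,0]}]}}

```text
t: 17.12
eef_pos: [0.5585, -0.2462, 0.1396]
ee_rot: [2.914, -0.39, -3.028]
force: [-7.3, 0.0, 4.4]
width: 0.0003
gripper_force: 4.0
```

Call:
{"op": "carry_out", "data": {"commands": [{"dp":[-0.001,0,0],"rotation":[0,0,0]},{"dp":[-0.001,0,0],"rotation":[0,0,0]}]}}

```text
t: 17.38
eef_pos: [0.5622, -0.2458, 0.1382]
ee_rot: [2.915, -0.386, -3.029]
force: [-3.9, -0.4, 2.0]
width: 0.0011
gripper_force: 2.5
```

```bash
python3 st.py; python3 -c "
from lid import *
lid()"
```

```text
tcp [-0.1402  0.0439  0.0285] 17.375 [-4.34  0.14  0.4 ]
scene 0.95 [336. 213.] pct1/99 [[-0.1267, 0.0006], [0.0005, 0.0783]] rect [-63.1  39.5] [ 81.  132.5] 89.6 handle 178 [-0.0627  0.0386  0.0272]
```

Call:
{"op": "carry_out", "data": {"commands": [{"dp":[-0.001,0,0],"rotation":[0,0,0]},{"dp":[-0.001,0,0],"rotation":[0,0,0]}]}}

```text
t: 17.73
eef_pos: [0.5645, -0.2455, 0.1372]
ee_rot: [2.915, -0.385, -3.029]
force: [-4.5, -1.0, 2.1]
width: 0.0006
gripper_force: 2.4
```

Call:
{"op": "carry_out", "data": {"commands": [{"dp":[-0.001,0,0],"rotation":[0,0,0]},{"dp":[-0.001,0,0],"rotation":[0,0,0]}]}}

```text
t: 17.98
eef_pos: [0.5664, -0.2453, 0.1364]
ee_rot: [2.915, -0.385, -3.029]
force: [-2.8, 0.1, 2.3]
width: 0.0004
gripper_force: 2.4
```

Call:
{"op": "carry_out", "data": {"commands": [{"dp":[-0.001,0,0],"rotation":[0,0,0]},{"dp":[-0.001,0,0],"rotation":[0,0,0]}]}}

```text
t: 18.23
eef_pos: [0.5682, -0.245, 0.1357]
ee_rot: [2.915, -0.385, -3.029]
force: [-3.5, -0.6, 2.2]
width: 0.0003
gripper_force: 2.3
```

Call:
{"op": "carry_out", "data": {"commands": [{"dp":[-0.001,0,0],"rotation":[0,0,0]},{"dp":[-0.001,0,0],"rotation":[0,0,0]}]}}

```text
t: 18.48
eef_pos: [0.5688, -0.245, 0.1354]
ee_rot: [2.915, -0.388, -3.028]
force: [-9.8, -1.2, 6.7]
width: 0.0005
gripper_force: 5.7
```

Call:
{"op": "carry_out", "data": {"commands": [{"dp":[0,0,0],"rotation":[0,0,0]}]}}

```text
t: 18.6
eef_pos: [0.5688, -0.2451, 0.1355]
ee_rot: [2.915, -0.388, -3.028]
force: [-8.3, -1.3, 4.4]
width: 0.0005
gripper_force: 4.9
```

Call:
{"op": "carry_out", "data": {"commands": [{"dp":[-0.0007,0,0],"rotation":[0,0,0]},{"dp":[0,0,0],"rotation":[0,0,0]}]}}

```text
t: 18.85
eef_pos: [0.5689, -0.245, 0.1354]
ee_rot: [2.915, -0.389, -3.028]
force: [-9.8, -0.5, 6.3]
width: 0.0008
gripper_force: 5.9
```

```bash
python3 st.py; python3 -c "
from lid import *
lid()"
```

```text
tcp [-0.1329  0.0439  0.0285] 18.85 [-11.45   1.06   1.98]
scene 0.84 [338. 214.] pct1/99 [[-0.1182, 0.0008], [0.0075, 0.0777]] rect [-55.7  38.8] [133.1  81. ] 0.2 handle 182 [-0.056   0.0382  0.0278]
```

Call:
{"op": "carry_out", "data": {"commands": [{"dp":[-0.0007,0,0],"rotation":[0,0,0]},{"dp":[0,0,0],"rotation":[0,0,0]}]}}

```text
t: 19.2
eef_pos: [0.5689, -0.245, 0.1354]
ee_rot: [2.914, -0.39, -3.028]
force: [-10.4, -0.4, 7.6]
width: 0.0004
gripper_force: 7.1
```

```bash
python3 st.py
```

```text
tcp [-0.1329  0.0439  0.0285] 19.2 [-12.42   1.46   2.91]
```

Call:
{"op": "carry_out", "data": {"commands": [{"dp":[0.002,0,0],"rotation":[0,0,0]},{"dp":[0.003,0,0],"rotation":[0,0,0]},{"dp":[0.01,0,0],"rotation":[0,0,0]},{"dp":[0.01,0,-0.01],"rotation":[0,0,0]},{"dp":[0,0,-0.04],"rotation":[0,0,0]},{"dp":[0,0,-0.05],"rotation":[0,0,0]},{"dp":[0,0,0],"rotation":[0,0,0]},{"dp":[0,0,0],"rotation":[0,0,0]}]}}

```text
t: 20.2
eef_pos: [0.5871, -0.2654, 0.2347]
ee_rot: [2.915, -0.384, -3.029]
force: [-0.3, -0.0, -0.8]
width: 0.0003
gripper_force: 0.0
```

```bash
python3 - <<'E'
from lid import *
p=lid(); cv2.imwrite('pics/end.png',cv2.resize(p[220:420,130:330],None,fx=3,fy=3)[...,::-1]); lid('top')
E
python3 st.py
```

```text
scene 0.58 [339. 214.] pct1/99 [[-0.1203, 0.0004], [0.0078, 0.0787]] rect [-57.1  39.8] [ 83.2 134.6] 88.3 handle 192 [-0.035   0.0412  0.0279]
tcp [-0.1555  0.0441  0.1278] 20.4 [ 0.7  -0.16  0.51]
```

View pics/end.png

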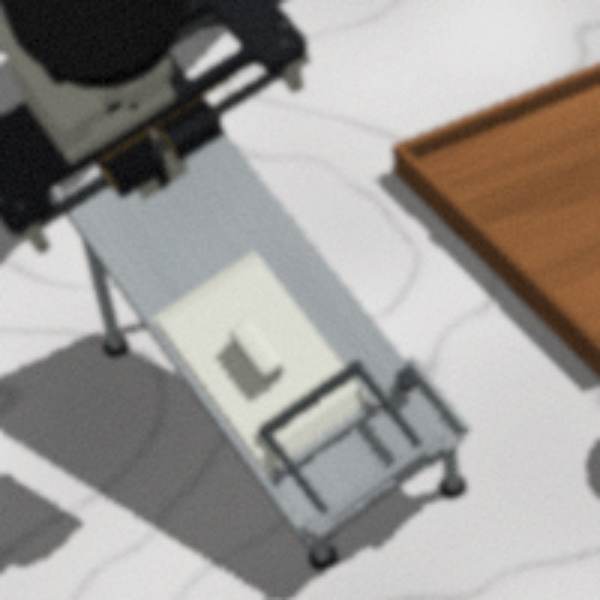

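```bash
python3 - <<'E'
from lid import *
f=np.load('scene3.npz'); p,d=f['p'],f['d']; P,(v,u)=cloud('scene',d,np.ones(d.shape,bool)); L=w2p(P)
L=L[(L[:,2]>.008)&(L[:,2]<.017)&(L[:,1]>.02)&(L[:,1]<.1)]
xs=np.arange(-.105,-.025,.004); e=np.array([L[np.abs(L[:,0]-x)<.002,1].max() for x in xs]); c=np.polyfit(xs,e,1); r=np.abs(e-np.polyval(c,xs)); g=r<2*np.median(r); print('far side',np.polyfit(xs[g],e[g],1),e.round(4))
ys=np.arange(.022,.074,.004); e=[L[(np.abs(L[:,1]-y)<.002)&(L[:,0]>-.14),0].min() for y in ys]; print('up end',np.polyfit(ys,e,1),np.round(e,4))
E
```

```text
far side [-0.00583964  0.07722432] [0.0793 0.0772 0.0769 0.0788 0.0773 0.079  0.0794 0.0762 0.0766 0.0777
 0.0776 0.0764 0.0778 0.0773 0.079  0.0777 0.0781 0.0766 0.077  0.0781]
up end [ 0.00383706 -0.11967553] [-0.1173 -0.1196 -0.1206 -0.1191 -0.1201 -0.1202 -0.1197 -0.1216 -0.1208
 -0.1179 -0.118  -0.1206 -0.1179]
```

The lid is square to the fence, with both edge slopes under 0.006 rad, and it is against the stop. I'm handing the job in.

```bash
python3 -c "
from station import arm
print(arm.job_done())"
```

```text
the job is handed in; nothing more can be done
None
```

The butter-dish lid is home against the end stop, under the clip and square along the side fence, released with the arm clear of it, and the job is handed in; the hand-in returned no verdict.

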